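# Set up the wax warmer and switch it to setting 4

## Task

Get the twin wax warmer ready for the painting class: lift the narrow steel pot out of the wide one and stand each upright on the round plate of its own size, narrow pot on the smaller plate and wide pot on the larger, fully on the plate and set down gently, not dropped. Switch the warmer on: push the black selector knob in against its spring to free it from off, turn it clockwise to setting 4 (the fourth bar after the off ring) and let it click home there and spring back out. Never tip a pot over, and leave everything else on the table where it is.

Things in the scene. Friction and masses are not known exactly. Their poses are not given: they have to be found in the camera images.
- warmer: twin wax warmer, white housing 260 mm wide (its y) and 215 mm deep (its x, -110 to +105 mm), fixed; origin under it at table height, z up, x points away from its sloping front. The deck, x from -20 to +105 mm, is 72 mm high and carries two round dark plates 6 mm proud. The front is a panel sloping at 25 degrees, from 30 mm height at x = -110 mm up to 72 mm at x = -20 mm
- dial (a point): where the knob's axis leaves the panel: warmer x = -65, y = 0 mm, height 51 mm; z out of the panel, leaning 25 degrees from vertical to the warmer's -x; x up the slope. Flat black marks ring the knob at 31 to 45 mm radius: off is a hollow ring at the top of the slope (+x), then clockwise every 36 degrees six bars, ever longer, for settings 1 to 6. Nothing tall stands around the knob
- wide_plate (a point): centre of the top of the larger plate, 110 mm across, 78 mm above the table (warmer x = 43, y = +62 mm); z up
- narrow_plate (a point): centre of the top of the smaller plate, 84 mm across, 78 mm above the table (warmer x = 43, y = -75 mm); z up
- knob_grip (a point): point to grip the black selector knob: on its axis, 8 mm below its top, 35 mm out from the panel (when not pushed in). Turns with the knob: z out of the panel along the axis, x towards its white pointer line. Round, 36 mm across and 30 mm high, on a flange 48 mm across and 4 mm thick, whose top is 22 mm below this point. It slips in a light grip: about 60 N holds it; check how far it has turned
- selector (a joint): knob angle, rad: 0 at off (pointer up the slope), growing clockwise seen from outside; spring detents at 0, 0.628, 1.257, 1.885, 2.513 (setting 4), 3.142, 3.770 (end). Passing one takes about 0.23 N m; let go, it snaps to the nearest. At off it is locked (gives 0.05 rad): turn it pushed in until past 0.55; beyond that pushed in or not
- selector_press (a joint): how far the knob is pushed in along its axis, m: 0 out, 0.007 fully in against a firm stop; the return spring takes 10 N to start and 16 N fully in; the lock frees at about 0.005 to 0.0055
- wide_pot: wide steel pot, a plain straight-sided open cylinder 66 mm across, 70 mm tall, wall 3 mm, floor 4 mm thick, about 150 g (0.7 to 1.4 times that); origin at the centre of its underside; starts upright on the table, left or right of the warmer
- narrow_pot: narrow steel pot, a plain straight-sided open cylinder 52 mm across, 104 mm tall, wall 3 mm, about 140 g (0.7 to 1.4 times that); origin at the centre of its underside; starts standing loosely inside the wide pot on its floor, and sticks out 38 mm above the wide pot's rim
- brush_tumbler: steel tumbler of paint brushes, 68 mm across at the rim, 85 mm tall (195 mm with the brushes); origin at the centre of its underside; not to be moved
- jar_a: small paint jar with a white cap, 32 mm across, 52 mm tall; origin at the centre of its underside; not to be moved
- jar_b: small paint jar with a white cap, 32 mm across, 52 mm tall; origin at the centre of its underside; not to be moved
- jar_c: small paint jar with a white cap, 32 mm across, 52 mm tall; origin at the centre of its underside; not to be moved
- jar_d: small paint jar with a white cap, 32 mm across, 52 mm tall; origin at the centre of its underside; not to be moved
- water_bottle: clear water bottle, 64 mm across, 190 mm tall; origin at the centre of its underside; not to be moved
- phone: phone lying flat, 74 x 150 x 9 mm; origin at the centre of its underside; not to be moved
Things that resemble listed ones, but are neither listed nor needed, are in the scene too. Leave any blue, orange or purple look-alike of the narrow_pot alone.

How it is judged:
By the outcome, as a careful person would: the job done as asked, in the order asked, and still so for the second after the job is handed in, with the robot touching nothing.
It also fails if it takes over 72 s, if anything falls off the work surface, if the arm or the gripper's body presses on something with over 40 N, if the wrist force passes 120 N, or if a joint passes its speed limit or range.

## Robot

A 7-joint arm with a two-finger parallel gripper is mounted at the origin on the work surface. World frame = base frame: x ahead of the robot, y to its left, z up, the work surface at z = 0. Lengths are in m, angles in rad, forces in N, time in s.
With the tool pointing down it reaches from about 0.425 to 0.875 m from the base axis. Payload 4.7 kg.
Tool frame: the origin (TCP) lies at the very end of the fingers, on their centre line; the grasp point (between the pads) lies arm.grip_depth behind it (arm.grip_depth is the distance from the TCP to the grasp point, in m); z points along the fingers, y is the line along which they close (so a half turn about z gives the same grasp; the last joint's range is limited). The gripper opens to 87 mm and grips with 3 to 60 N. Pads are 19 mm wide; open, the fingers measure 117 mm over their backs; the gripper's body (75 mm by 190 mm) begins 51 mm behind the grasp point.
Start: joints at [-1.283, 0.321, -0.07, 1.45, 0.023, 1.371, -0.057], TCP at [0.176, 0.626, 0.223] pointing down, gripper open.
Joint ranges: [-2.86, 2.86], [-0.3, 2.09], [-1.38, 1.24], [0.06, 2.45], [-1.56, 4.7], [0.09, 2.05], [-2.69, 2.69]. Speed limits (rad/s): [2.57, 2.57, 3.14, 3.14, 3.14, 3.14, 3.14].

## Interface

Orientations are given as a rotation vector (axis times angle).
In Python, from rig import arm, vision, job gives the robot as it stands.
- The arm moves only by the tool arm_command, never from a script. Its argument "increments" is a list that holds one entry, the list of rows, each a list of 7 numbers: the shift along the tool's x, y, z in cm, then the turn, a rotation vector about the tool's x, y, z in degrees, then the opening, from 0 (shut) to 1 (fully open). A call has 1 to 8 rows; each row shifts and turns the commanded pose from where the row before left it, along the tool's axes as they then stand; what a row does not reach is not made up. A row lasts 1/10 s, in which the tool goes at most 50 mm and 8.59 degrees, less where a joint would pass 70% of its speed; a pose out of reach is approached as far as the arm can. A call is refused whole if a number of a shift passes 5 or a number of a turn 8.59, either way. A call with a gripper value outside its range is refused whole. The fingers move at their own pace and stop on an object; "squeeze" is the grip in N (left out, the last holds). Time passes only in rows, so rows that do not move let the fingers close. It gives the time, the measured TCP pose, the force, the opening and the grip force at its end, in the units of the state.
- arm.read_state(): the state, without advancing time (a new reading comes with each control period).
- vision.capture(name): name is "scene" or "top"; returns a dict with "frame" (480x640x3 uint8, red, green, blue), "z_map" (480x640 float32, m along the optical axis (not along the pixel's ray), 0 where there is no reading), "fov_y" (degrees; the focal length in pixels is half the picture's height over the tangent of half this angle, whatever the lens; pixels are square), "cx", "cy" (the principal point, pixels), "pose" (4x4, takes a point from camera to world coordinates). Camera axes: x right, y up, looking along -z (the intrinsics and any distortion apply to the point x, -y, -z); pixel columns grow to the right and rows downward; lengths in m; the calibration is good to about 2 mm. A picture is of the moment at which its call begins.
- job.job_done(): hands the job in; it is judged then, once.
The state is a dict: "time_s": time; "q": joint angles; "qvel": joint speeds; "joint_efforts": joint torques, N m; "tool_pos": TCP position; "tcp_rot": TCP orientation; "contact_force": force on the tool from outside, world axes, zero at the start; "ft_torque": the same for the moment, N m; "finger_gap": opening from 0.0 (shut) to 1.0 (fully open); "grasp_force": force on a finger pad.
Only numpy, scipy, OpenCV 4.12 (cv2) and the standard library are available. Lean on these libraries where they do the work, as an engineer would, in place of code of your own. Each camera call takes 0.05 s, during which the arm holds its last target. There are 200 camera calls.

## Working session

There is one attempt and no reset: what is moved stays moved. The work goes in short steps, Python scripts to look and compute and a tool call to move; the robot and the scene stay as the last step left them, time stands still between calls to the robot, and variables do not carry over. Pictures are saved under pics/ and viewed, at most 10 in all, crops included, and the job is handed in when it is done.

Besides the shell and the picture viewer there is one more tool, called after ">>>" by a JSON object that holds its "fn" and its "kwargs", one argument or row to a line. arm_command: Moves the arm, as the interface text tells. Its arguments: {"type":"object","properties":{"increments":{"type":"array"},"squeeze":{"type":"number"}},"required":["increments"]}

```bash
ls; mkdir -p pics; cat > h.py <<'E'
import numpy as np, cv2
from rig import arm, vision, job
from scipy.spatial.transform import Rotation as R
def K(c):
    f=240/np.tan(np.radians(c['fov_y'])/2); return f,c['cx'],c['cy']
def ray(c,u,v):
    f,cx,cy=K(c); d=np.array([(u-cx)/f,-(v-cy)/f,-1.]); return c['pose'][:3,3],c['pose'][:3,:3]@d
def plane(c,u,v,z):
    o,d=ray(c,u,v); return o+d*(z-o[2])/d[2]
def cloud(c):
    f,cx,cy=K(c); v,u=np.mgrid[:480,:640]; z=c['z_map']
    p=np.stack([(u-cx)/f*z,-(v-cy)/f*z,-z],-1); return p@c['pose'][:3,:3].T+c['pose'][:3,3]
def save(c,n): cv2.imwrite('pics/'+n,c['frame'][...,::-1])
E
python3 - <<'E'
from h import *
for n in('scene','top'):
    c=vision.capture(n); save(c,n+'0.png'); print({k:c[k] for k in c if k not in('frame','z_map')}); np.save(n+'.npy',c,allow_pickle=True)
s=arm.read_state();print(s,arm.grip_depth)
E
```

```text
pics
{'fov_y': 52.13773867368303, 'cx': 319.2040429759228, 'cy': 240.07665938274047, 'pose': array([[-0.66803635, -0.44445324,  0.59681551,  1.15572723],
       [ 0.74412041, -0.39522879,  0.53858984,  0.53151647],
       [-0.00349933,  0.8039002 ,  0.59475392,  0.71659291],
       [ 0.        ,  0.        ,  0.        ,  1.        ]])}
{'fov_y': 49.09979346088322, 'cx': 325.1018266956473, 'cy': 235.52597226969107, 'pose': array([[-0.01407651,  0.99423832, -0.10626394,  0.39023252],
       [-0.99963603, -0.01643914, -0.02139049, -0.04522613],
       [-0.02301413,  0.10592416,  0.99410785,  1.39418844],
       [ 0.        ,  0.        ,  0.        ,  1.        ]])}
{'time_s': 0.1, 'q': array([-1.28290103,  0.32176026, -0.07007105,  1.45154966,  0.02257707,
        1.37076772, -0.05690283]), 'qvel': array([ 0.00054757, -0.00291432, -0.0007458 , -0.00237233,  0.00198943,
        0.00132535, -0.00070288]), 'joint_efforts': array([-8.43468843e-04, -4.92566657e+01, -4.06274842e-01, -3.13401711e+01,
       -6.41403836e-02,  3.93008755e-02,  6.23902747e-05]), 'tool_pos': array([0.17566736, 0.62531004, 0.22156503]), 'tcp_rot': array([-4.28701158e-01, -3.11204313e+00,  2.65629672e-03]), 'contact_force': array([0.52237352, 0.02082174, 0.11904483]), 'ft_torque': array([ 0.00341323,  0.00770772, -0.00244747]), 'grasp_force': 0.0, 'finger_gap': 1.0013592760046537} 0.0187
```

View pics/scene0.png

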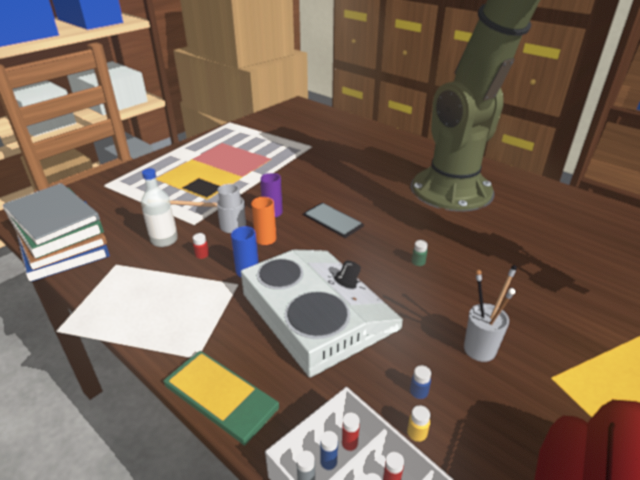

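View pics/top0.png

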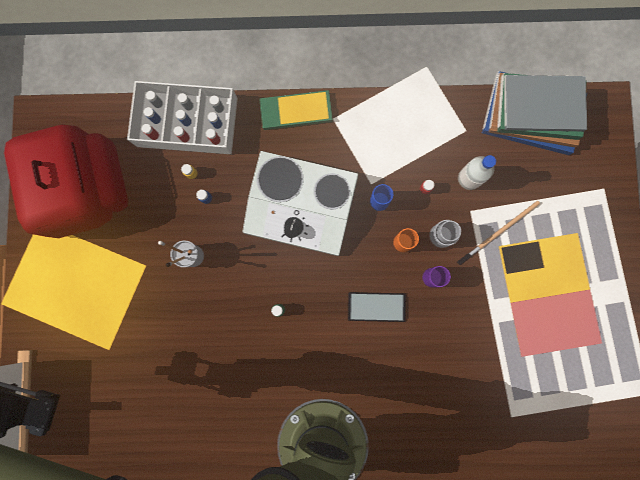

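The scene view shows the grey nested pots at (231,208), next to the orange, purple and blue look-alikes. In the top view they are at (445,234). The warmer is at top (300,203), with the big plate at (280,179), the small plate at (332,191) and the knob at (293,228).

```bash
python3 - <<'E'
from h import *
c=np.load('top.npy',allow_pickle=True).item(); im=c['frame']; P=cloud(c)
g=cv2.cvtColor(im,cv2.COLOR_RGB2HSV)
print('tablez',np.median(P[330:350,200:350,2]))
# plates
m=((g[...,2]<110)&(g[...,1]<60)).astype(np.uint8)*255
m[:150]=0;m[215:]=0;m[:,:250]=0;m[:,365:]=0
m=cv2.morphologyEx(m,cv2.MORPH_OPEN,np.ones((5,5)))
pl=[]
for k in cv2.findContours(m,0,1)[0]:
    if cv2.contourArea(k)>300:
        e=cv2.fitEllipse(cv2.convexHull(k)); p=plane(c,*e[0],.078); pl.append(p); print('plate',e,p)
# pots by height
for name,(u,v) in dict(pot=(445,234),orange=(406,240),purple=(437,276),blue=(382,197),bottle=(477,173)).items():
    q=P[v-28:v+28,u-28:u+28].reshape(-1,3); uvz=q[:,2]
    for lo,hi in((.095,.125),(.06,.08),(.1,.25)):
        s=q[(uvz>lo)&(uvz<hi)]
        if len(s)>8:
            cc,r=cv2.minEnclosingCircle((s[:,:2]*1000).astype(np.float32)); print(name,lo,hi,len(s),np.round(cc),round(r,1),s[:,2].max().round(3))
z=np.zeros((520,800,3),np.uint8)
a=cv2.resize(im[200:300,380:480],(390,390),interpolation=2);b=cv2.resize(im[200:265,250:350],(400,260),interpolation=2)
s=np.load('scene.npy',allow_pickle=True).item()['frame'][160:290,190:390]
z[:390,:390]=a;z[:260,400:800]=b;z[260:520,400:800]=cv2.resize(s,(400,260),interpolation=2)
cv2.imwrite('pics/z1.png',z[...,::-1])
E
```

```text
tablez 0.000507595847584863
plate ((331.7703552246094, 190.86148071289062), (31.984516143798828, 32.233924865722656), 90.54188537597656) [ 0.64481994 -0.03546777  0.078     ]
plate ((279.8304138183594, 178.61549377441406), (41.83012771606445, 42.17426300048828), 77.97632598876953) [0.67902067 0.09669494 0.078     ]
pot 0.095 0.125 140 [ 525. -296.] 56.4 0.115
pot 0.06 0.08 160 [ 535. -325.] 32.8 0.079
pot 0.1 0.25 118 [ 525. -296.] 56.4 0.115
orange 0.095 0.125 98 [ 518. -222.] 26.4 0.111
orange 0.06 0.08 49 [ 488. -242.] 58.9 0.08
orange 0.1 0.25 83 [ 518. -221.] 25.9 0.111
purple 0.095 0.125 103 [ 453. -271.] 62.7 0.112
purple 0.06 0.08 62 [ 452. -272.] 59.5 0.08
purple 0.1 0.25 86 [ 453. -271.] 62.7 0.112
blue 0.095 0.125 101 [ 630. -162.] 26.2 0.113
blue 0.06 0.08 107 [ 653. -137.] 59.9 0.08
blue 0.1 0.25 81 [ 629. -162.] 25.9 0.113
bottle 0.095 0.125 194 [ 686. -404.] 32.5 0.125
bottle 0.06 0.08 65 [ 682. -398.] 31.3 0.08
bottle 0.1 0.25 618 [ 686. -404.] 32.5 0.199
```

View pics/z1.png

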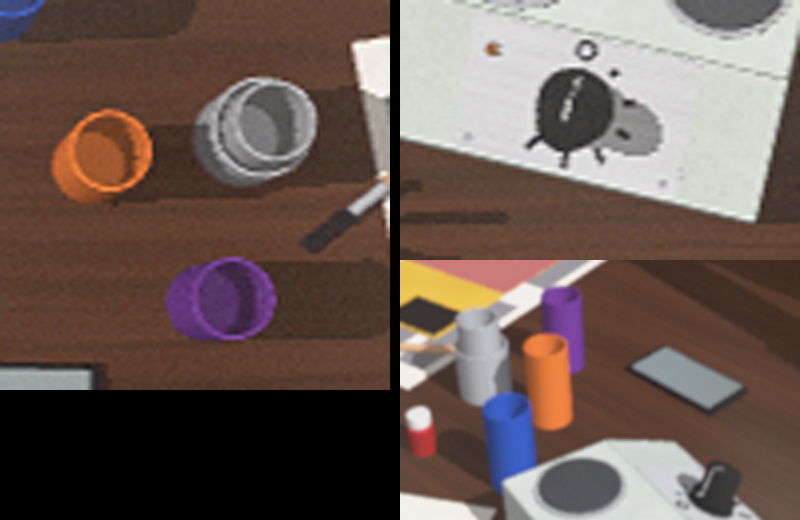

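```bash
cat >> h.py <<'E'
def circ(P,x,y,r,lo,hi):
    q=P.reshape(-1,3); s=q[(np.hypot(q[:,0]-x,q[:,1]-y)<r)&(q[:,2]>lo)&(q[:,2]<hi)]
    if len(s)<6: return None
    A=np.c_[2*s[:,:2],np.ones(len(s))]; k=np.linalg.lstsq(A,(s[:,:2]**2).sum(1),rcond=None)[0]
    cc,r2=cv2.minEnclosingCircle((s[:,:2]*1000).astype(np.float32))
    return 'ls',np.round(k[:2]*1000),round(1000*np.sqrt(k[2]+k[0]**2+k[1]**2)),'enc',np.round(cc),round(r2),len(s)
E
python3 - <<'E'
from h import *
for n in('top','scene'):
    c=np.load(n+'.npy',allow_pickle=True).item(); P=cloud(c); print(n)
    print(circ(P,.535,-.325,.04,.1,.118),circ(P,.535,-.325,.04,.062,.078))
    print('or',circ(P,.518,-.222,.04,.1,.118),'pu',circ(P,.452,-.295,.04,.1,.118),'bl',circ(P,.63,-.162,.04,.1,.118))
    print('knob',circ(P,.54,.068,.03,.078,.11))
c=np.load('top.npy',allow_pickle=True).item()
# rims from top image: ellipse of bright narrow rim etc. via pixel casts (crop scale 3.9, offset 380,200)
print('narrow',plane(c,380+267/3.9,200+122/3.9,.108),'wide',plane(c,380+250/3.9,200+132/3.9,.07),'purple',plane(c,380+235/3.9,200+299/3.9,.108))
print('offring',plane(c,250+586/4,200+49/4,.065))
s=arm.read_state(); print(R.from_rotvec(s['tcp_rot']).as_matrix().round(3))
E
```

```text
top
('ls', array([ 535., -324.]), 24, 'enc', array([ 535., -325.]), 26, 104) ('ls', array([ 534., -323.]), 28, 'enc', array([ 535., -325.]), 33, 138)
or ('ls', array([ 518., -221.]), 24, 'enc', array([ 518., -221.]), 26, 83) pu ('ls', array([ 425., -295.]), 24, 'enc', array([ 428., -295.]), 26, 50) bl ('ls', array([ 630., -162.]), 24, 'enc', array([ 629., -162.]), 26, 81)
knob ('ls', array([546.,  67.]), 14, 'enc', array([547.,  67.]), 21, 187)
scene
('ls', array([ 537., -322.]), 24, 'enc', array([ 537., -322.]), 28, 159) ('ls', array([ 538., -322.]), 28, 'enc', array([ 540., -320.]), 34, 201)
or ('ls', array([ 521., -219.]), 24, 'enc', array([ 520., -219.]), 28, 105) pu ('ls', array([ 428., -293.]), 24, 'enc', array([ 432., -294.]), 28, 62) bl ('ls', array([ 633., -160.]), 24, 'enc', array([ 634., -161.]), 28, 132)
knob ('ls', array([551.,  71.]), 15, 'enc', array([549.,  69.]), 21, 243)
narrow [ 0.53317834 -0.32012025  0.108     ] wide [ 0.5310769 -0.3170503  0.07     ] purple [ 0.4225699  -0.29597902  0.108     ]
offring [ 0.58896034 -0.19946748  0.065     ]
[[-0.963  0.27  -0.   ]
 [ 0.27   0.963 -0.002]
 [-0.    -0.002 -1.   ]]
```

```bash
cat >> h.py <<'E'
def delta(p,frm=None,Rm=None):
    s=arm.read_state(); Rm=R.from_rotvec(s['tcp_rot']).as_matrix() if Rm is None else Rm
    return ((Rm.T@(np.array(p)-(s['tool_pos'] if frm is None else np.array(frm))))*100).round(2)
E
echo ok
```

```text
ok
```

>>> {"fn": "arm_command", "kwargs": {
  "increments": [
    [[0,0,-1,0,0,8.4,1],[0,0,-1,0,0,8.4,1],[0,0,-1,0,0,8.4,1],[0,0,-1,0,0,8.4,1],[0,0,-0.5,0,0,8.4,1]]
  ],
  "squeeze": 20
}}

```text
time_s: 0.6
tool_pos: [0.1758, 0.6259, 0.268]
tcp_rot: [-1.524, -2.747, -0.0]
contact_force: [0.4, -0.7, -0.0]
finger_gap: 1.001
grasp_force: 0.0
```

```bash
python3 - <<'E'
from h import *
s=arm.read_state(); print(s['tool_pos'],s['q'].round(2),R.from_rotvec(s['tcp_rot']).as_matrix().round(3))
w=[(.45,.40,.265),(.56,.05,.265),(.536,-.323,.2)]
f=s['tool_pos']
for p in w: print(delta(p,f)); f=p
E
```

```text
[0.17576916 0.62587506 0.26804065] [-1.36  0.3   0.02  1.38 -0.01  1.45 -0.77] [[-0.529  0.848  0.   ]
 [ 0.848  0.529  0.   ]
 [ 0.     0.    -1.   ]]
[-33.68  11.3    0.3 ]
[-3.552e+01 -9.200e+00 -1.000e-02]
[-30.37 -21.79   6.49]
```

>>> {"fn": "arm_command", "kwargs": {
  "increments": [
    [[-4.21,1.41,0,0,0,0,1],[-4.21,1.41,0,0,0,0,1],[-4.21,1.41,0,0,0,0,1],[-4.21,1.41,0,0,0,0,1],[-4.21,1.41,0,0,0,0,1],[-4.21,1.41,0,0,0,0,1],[-4.21,1.41,0,0,0,0,1],[-4.21,1.41,0,0,0,0,1]]
  ]
}}

```text
time_s: 1.4
tool_pos: [0.4521, 0.4, 0.2672]
tcp_rot: [-1.515, -2.752, 0.001]
contact_force: [-0.1, 0.3, -0.6]
finger_gap: 0.997
grasp_force: 0.0
```

>>> {"fn": "arm_command", "kwargs": {
  "increments": [
    [[-4.44,-1.15,0,0,0,0,1],[-4.44,-1.15,0,0,0,0,1],[-4.44,-1.15,0,0,0,0,1],[-4.44,-1.15,0,0,0,0,1],[-4.44,-1.15,0,0,0,0,1],[-4.44,-1.15,0,0,0,0,1],[-4.44,-1.15,0,0,0,0,1],[-4.44,-1.15,0,0,0,0,1]]
  ]
}}

```text
time_s: 2.2
tool_pos: [0.5633, 0.0503, 0.2673]
tcp_rot: [-1.515, -2.752, -0.0]
contact_force: [1.1, 0.5, -0.3]
finger_gap: 1.002
grasp_force: 0.0
```

>>> {"fn": "arm_command", "kwargs": {
  "increments": [
    [[-3.8,-2.72,0.6,0,0,0,1],[-3.8,-2.72,0.6,0,0,0,1],[-3.8,-2.72,0.6,0,0,0,1],[-3.8,-2.72,0.6,0,0,0,1],[-3.8,-2.72,0.6,0,0,0,1],[-3.8,-2.72,0.6,0,0,0,1],[-3.8,-2.72,0.6,0,0,0,1],[-3.8,-2.72,0.6,0,0,0,1]]
  ]
}}

```text
time_s: 3.0
tool_pos: [0.5415, -0.3225, 0.219]
tcp_rot: [-1.515, -2.752, -0.001]
contact_force: [1.0, 0.9, -0.5]
finger_gap: 0.997
grasp_force: 0.0
```

```bash
python3 - <<'E'
from h import *
c=vision.capture('scene'); z=np.zeros((480,640,3),np.uint8)
z=cv2.resize(c['frame'][60:300,120:440],(800,600),interpolation=2); cv2.imwrite('pics/a1.png',z[...,::-1])
s=arm.read_state(); print(s['tool_pos'],s['q'].round(2),R.from_rotvec(s['tcp_rot']).as_matrix().round(3),delta((.536,-.323,.079)))
P=cloud(c);print(circ(P,.535,-.325,.04,.1,.118),circ(P,.535,-.325,.04,.062,.078))
E
```

```text
[ 0.53717913 -0.3326317   0.21791706] [-0.08  0.34  0.75  1.53 -0.23  1.36  1.24] [[-0.526  0.85  -0.003]
 [ 0.85   0.526 -0.007]
 [-0.004 -0.007 -1.   ]] [ 0.94  0.5  13.88]
('ls', array([ 537., -322.]), 24, 'enc', array([ 537., -324.]), 28, 160) ('ls', array([ 538., -322.]), 28, 'enc', array([ 539., -321.]), 33, 202)
```

View pics/a1.png

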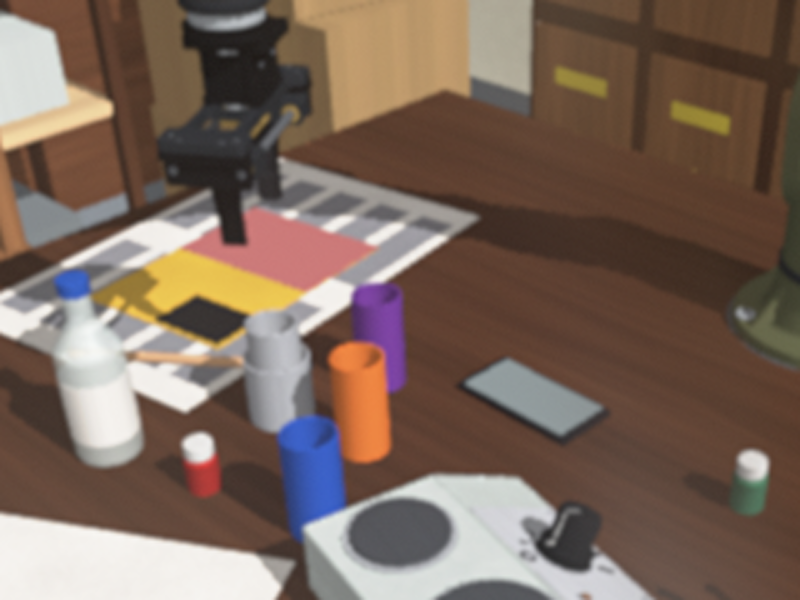

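The gripper hangs above the pots at crop (240,230), with the nested pots below it at (275,370) and clear of the look-alikes.

>>> {"fn": "arm_command", "kwargs": {
  "increments": [
    [[0.9,0.5,0,0,0,0,1],[0,0,3,0,0,0,1],[0,0,2,0,0,0,1],[0,0,0,0,0,0,1]]
  ]
}}

```text
time_s: 3.45
tool_pos: [0.54, -0.3078, 0.1663]
tcp_rot: [-1.51, -2.748, -0.001]
contact_force: [-0.0, 1.0, 0.4]
finger_gap: 1.001
grasp_force: 0.0
```

```bash
python3 - <<'E'
from h import *
s=arm.read_state(); print(s['tool_pos'],s['q'].round(2),R.from_rotvec(s['tcp_rot']).as_matrix().round(3),delta((.536,-.323,.079)))
E
```

```text
[ 0.54003678 -0.30781741  0.16626836] [-0.1   0.35  0.72  1.62 -0.24  1.27  1.23] [[-0.536  0.844 -0.005]
 [ 0.844  0.536  0.003]
 [ 0.006 -0.003 -1.   ]] [-1.12 -1.13  8.72]
```

>>> {"fn": "arm_command", "kwargs": {
  "increments": [
    [[-1.1,-1.1,0,0,0,0,1],[0,0,0,0,0,0,1],[0,0,0,0,0,0,1],[0,0,0,0,0,0,1]]
  ]
}}

```text
time_s: 3.85
tool_pos: [0.5383, -0.3264, 0.1705]
tcp_rot: [1.515, 2.75, 0.001]
contact_force: [0.6, -0.5, 0.1]
finger_gap: 0.998
grasp_force: 0.0
```

```bash
python3 - <<'E'
from h import *
s=arm.read_state(); print(s['tool_pos'],s['qvel'].round(2),delta((.536,-.323,.079)))
E
```

```text
[ 0.53829815 -0.32636172  0.17051242] [-0.01  0.   -0.01  0.01  0.   -0.    0.  ] [ 0.42 -0.03  9.15]
```

>>> {"fn": "arm_command", "kwargs": {
  "increments": [
    [[0.4,0,2,0,0,0,1],[0,0,2,0,0,0,1],[0,0,2,0,0,0,1],[0,0,2,0,0,0,1],[0,0,1,0,0,0,1],[0,0,0,0,0,0,1],[0,0,0,0,0,0,1],[0,0,0,0,0,0,1]]
  ]
}}

```text
time_s: 4.65
tool_pos: [0.5365, -0.3232, 0.0809]
tcp_rot: [1.515, 2.75, 0.0]
contact_force: [0.2, -0.3, 0.4]
finger_gap: 1.003
grasp_force: 0.0
```

>>> {"fn": "arm_command", "kwargs": {
  "increments": [
    [[0,0,0,0,0,0,0.8],[0,0,0,0,0,0,0.65],[0,0,0,0,0,0,0.55],[0,0,0,0,0,0,0.5],[0,0,0,0,0,0,0.5],[0,0,0,0,0,0,0.5],[0,0,0,0,0,0,0.5]]
  ],
  "squeeze": 20
}}

```text
time_s: 5.35
tool_pos: [0.5356, -0.3228, 0.0795]
tcp_rot: [-1.516, -2.752, 0.0]
contact_force: [-0.0, -0.9, 1.0]
finger_gap: 0.596
grasp_force: 20.0
```

>>> {"fn": "arm_command", "kwargs": {
  "increments": [
    [[0,0,-0.5,0,0,0,0.45],[0,0,-1.5,0,0,0,0.45],[0,0,-2.5,0,0,0,0.45],[0,0,-2.5,0,0,0,0.45],[0,0,-2.5,0,0,0,0.45],[0,0,-2.5,0,0,0,0.45],[0,0,-2,0,0,0,0.45],[0,0,-1,0,0,0,0.45]]
  ]
}}

```text
time_s: 6.15
tool_pos: [0.5365, -0.3235, 0.2329]
tcp_rot: [1.514, 2.748, 0.001]
contact_force: [0.2, -0.3, -1.2]
finger_gap: 0.594
grasp_force: 20.0
```

```bash
python3 - <<'E'
from h import *
s=arm.read_state(); print(s['tool_pos'],s['finger_gap'],delta((.646,-.034,.23)))
c=vision.capture('scene'); P=cloud(c);print('wide',circ(P,.537,-.322,.045,.062,.078))
E
```

```text
[ 0.53647149 -0.3234742   0.23285706] 0.593722607494463 [18.62 24.72  0.29]
wide ('ls', array([ 538., -323.]), 31, 'enc', array([ 539., -324.]), 37, 193)
```

>>> {"fn": "arm_command", "kwargs": {
  "increments": [
    [[0.9,1.2,0,0,0,0,0.45],[1.8,2.4,0,0,0,0,0.45],[1.8,2.4,0,0,0,0,0.45],[1.8,2.4,0,0,0,0,0.45],[1.8,2.4,0,0,0,0,0.45],[1.8,2.4,0,0,0,0,0.45],[1.8,2.4,0,0,0,0,0.45],[1.8,2.4,0,0,0,0,0.45]]
  ]
}}

```text
time_s: 7.0
tool_pos: [0.6153, -0.1093, 0.2278]
tcp_rot: [-1.512, -2.75, 0.001]
contact_force: [0.1, -0.6, -0.7]
finger_gap: 0.596
grasp_force: 20.0
```

>>> {"fn": "arm_command", "kwargs": {
  "increments": [
    [[1.8,2.4,0,0,0,0,0.45],[1.5,2.0,0,0,0,0,0.45],[1.2,1.6,0,0,0,0,0.45],[0.6,0.7,0,0,0,0,0.45],[0,0,0,0,0,0,0.45],[0,0,0,0,0,0,0.45],[0,0,0,0,0,0,0.45]]
  ]
}}

```text
time_s: 7.7
tool_pos: [0.6446, -0.0357, 0.2297]
tcp_rot: [1.519, 2.749, -0.001]
contact_force: [0.3, 0.2, -1.3]
finger_gap: 0.597
grasp_force: 20.0
```

```bash
python3 - <<'E'
from h import *
s=arm.read_state(); print(s['tool_pos'],s['q'].round(2),s['qvel'].round(2),R.from_rotvec(s['tcp_rot']).as_matrix().round(3),delta((.646,-.034,.1535)))
c=vision.capture('scene'); P=cloud(c).reshape(-1,3)
s=P[(np.hypot(P[:,0]-.646,P[:,1]+.034)<.06)&(P[:,2]>.12)&(P[:,2]<.2)]; print(s.min(0),s.max(0),np.percentile(s[:,2],1))
cv2.imwrite('pics/b1.png',cv2.resize(c['frame'][100:400,200:440],(640,800))[:600,:,::-1])
# plates in scene view
g=cv2.cvtColor(c['frame'],cv2.COLOR_RGB2HSV); m=((g[...,2]<110)&(g[...,1]<60)).astype(np.uint8)*255
m[:250]=0;m[345:]=0;m[:,:245]=0;m[:,355:]=0
for k in cv2.findContours(cv2.morphologyEx(m,cv2.MORPH_OPEN,np.ones((5,5))),0,1)[0]:
    if cv2.contourArea(k)>300: e=cv2.fitEllipse(cv2.convexHull(k)); print(e,plane(c,*e[0],.078))
E
```

```text
[ 0.64460806 -0.0356826   0.22971229] [-0.46  0.34  0.61  1.47 -0.2   1.39  0.72] [ 0. -0. -0. -0. -0. -0. -0.] [[-0.532  0.847  0.   ]
 [ 0.847  0.532 -0.001]
 [-0.001 -0.    -1.   ]] [0.07 0.21 7.62]
[ 0.63031257 -0.05158509  0.15377663] [ 0.6737869  -0.00865083  0.19987642] 0.15500047472185802
((316.7436828613281, 313.41595458984375), (41.66210174560547, 58.153926849365234), 88.70050048828125) [0.68497045 0.09986977 0.078     ]
((279.3514099121094, 272.54632568359375), (25.559221267700195, 39.56892395019531), 85.26277923583984) [ 0.64979486 -0.03332885  0.078     ]
```

View pics/b1.png

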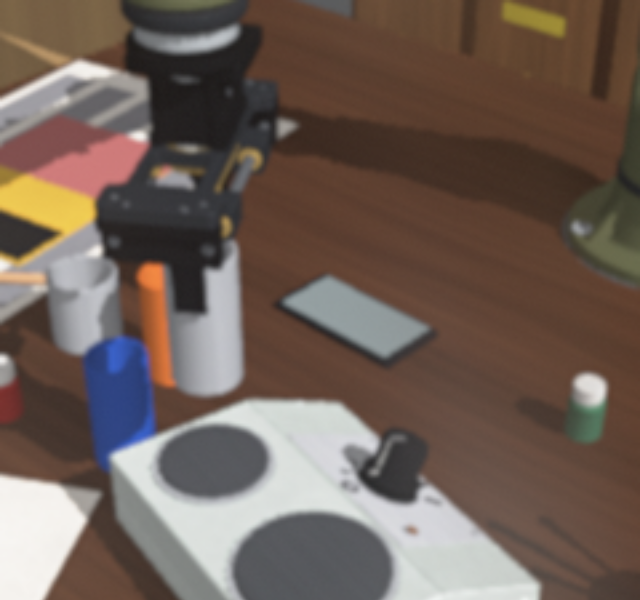

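The narrow pot hangs upright in the gripper at picture (205,320). The small plate is at (213,460), and the wide pot is still in place at (83,300).

>>> {"fn": "arm_command", "kwargs": {
  "increments": [
    [[0.1,0.3,1.5,0,0,0,0.45],[0,0,2,0,0,0,0.45],[0,0,2,0,0,0,0.45],[0,0,1.2,0,0,0,0.45],[0,0,0.3,0,0,0,0.45],[0,0,0.2,0,0,0,0.45],[0,0,0,0,0,0,0.45],[0,0,0,0,0,0,0.45]]
  ]
}}

```text
time_s: 8.55
tool_pos: [0.6477, -0.0311, 0.1586]
tcp_rot: [1.515, 2.751, 0.001]
contact_force: [0.1, -0.2, -1.2]
finger_gap: 0.594
grasp_force: 20.0
```

>>> {"fn": "arm_command", "kwargs": {
  "increments": [
    [[0,0,0.1,0,0,0,0.45],[0,0,0.1,0,0,0,0.45],[0,0,0.1,0,0,0,0.45],[0,0,0,0,0,0,0.45],[0,0,0,0,0,0,0.45]]
  ]
}}

```text
time_s: 9.05
tool_pos: [0.647, -0.0309, 0.1545]
tcp_rot: [-1.515, -2.752, -0.0]
contact_force: [0.5, -0.5, -1.0]
finger_gap: 0.594
grasp_force: 20.0
```

>>> {"fn": "arm_command", "kwargs": {
  "increments": [
    [[0,0,0.1,0,0,0,0.45],[0,0,0,0,0,0,0.45],[0,0,0.1,0,0,0,0.45],[0,0,0,0,0,0,0.45],[0,0,0,0,0,0,0.45]]
  ]
}}

```text
time_s: 9.55
tool_pos: [0.6473, -0.0312, 0.1535]
tcp_rot: [1.516, 2.751, 0.001]
contact_force: [-2.1, -0.5, 5.7]
finger_gap: 0.595
grasp_force: 20.0
```

Contact. I'll release gently and rise.

>>> {"fn": "arm_command", "kwargs": {
  "increments": [
    [[0,0,0,0,0,0,0.65],[0,0,0,0,0,0,0.75],[0,0,0,0,0,0,0.9],[0,0,0,0,0,0,1],[0,0,0,0,0,0,1],[0,0,-1,0,0,0,1],[0,0,-3,0,0,0,1],[0,0,-4,0,0,0,1]]
  ]
}}

```text
time_s: 10.35
tool_pos: [0.6459, -0.0308, 0.2322]
tcp_rot: [-1.514, -2.749, 0.003]
contact_force: [1.0, -0.4, -0.1]
finger_gap: 0.996
grasp_force: 0.0
```

>>> {"fn": "arm_command", "kwargs": {
  "increments": [
    [[0,0,-2,0,0,0,1],[-1.8,-2.4,0,0,0,0,1],[-1.8,-2.4,0,0,0,0,1],[-1.8,-2.4,0,0,0,0,1],[-1.8,-2.4,0,0,0,0,1],[-1.8,-2.4,0,0,0,0,1],[-1.8,-2.4,0,0,0,0,1]]
  ]
}}

```text
time_s: 11.05
tool_pos: [0.5827, -0.2005, 0.2536]
tcp_rot: [1.515, 2.751, 0.001]
contact_force: [0.3, 0.4, 0.0]
finger_gap: 1.0
grasp_force: 0.0
```

>>> {"fn": "arm_command", "kwargs": {
  "increments": [
    [[-1.8,-2.4,0,0,0,0,1],[-1.8,-2.4,0,0,0,0,1],[-1.8,-2.4,0,0,0,0,1],[-1.6,-2.0,0,0,0,0,1],[-0.8,-1.5,0,0,0,0,1],[0,0,0,0,0,0,1],[0,0,0,0,0,0,1],[0,0,0,0,0,0,1]]
  ]
}}

```text
time_s: 11.85
tool_pos: [0.5356, -0.3202, 0.2525]
tcp_rot: [-1.511, -2.754, -0.002]
contact_force: [0.8, 0.7, -0.4]
finger_gap: 0.997
grasp_force: 0.0
```

```bash
python3 - <<'E'
from h import *
s=arm.read_state(); print(s['tool_pos'],s['q'].round(2))
for n in('top','scene'):
    c=vision.capture(n); P=cloud(c);print(n,'wide',circ(P,.537,-.322,.042,.06,.08),'narrow',circ(P,.647,-.032,.04,.17,.195))
print(delta((.537,-.323,.04)))
E
```

```text
[ 0.53560666 -0.32024184  0.25248163] [-0.1   0.3   0.75  1.5  -0.21  1.42  1.23]
top wide ('ls', array([ 535., -325.]), 31, 'enc', array([ 535., -325.]), 33, 101) narrow ('ls', array([646., -33.]), 24, 'enc', array([646., -33.]), 27, 122)
scene wide ('ls', array([ 538., -322.]), 31, 'enc', array([ 538., -323.]), 35, 229) narrow ('ls', array([649., -31.]), 24, 'enc', array([649., -32.]), 28, 341)
[-3.100e-01 -1.000e-02  2.124e+01]
```

>>> {"fn": "arm_command", "kwargs": {
  "increments": [
    [[-0.3,0,3,0,0,0,1],[0,0,4,0,0,0,1],[0,0,4,0,0,0,1],[0,0,2,0,0,0,1],[0,0,1,0,0,0,1],[0,0,0,0,0,0,1],[0,0,0,0,0,0,1],[0,0,0,0,0,0,1]]
  ]
}}

```text
time_s: 12.75
tool_pos: [0.5371, -0.3255, 0.1143]
tcp_rot: [1.514, 2.749, 0.001]
contact_force: [-0.5, -0.1, 0.2]
finger_gap: 1.001
grasp_force: 0.0
```

```bash
python3 - <<'E'
from h import *
s=arm.read_state(); print(s['tool_pos'],delta((.5365,-.3235,.038)))
E
```

```text
[ 0.53706633 -0.32546457  0.11434908] [0.21 0.04 7.63]
```

>>> {"fn": "arm_command", "kwargs": {
  "increments": [
    [[0.2,0,2,0,0,0,1],[0,0,2,0,0,0,1],[0,0,1.5,0,0,0,1],[0,0,1.3,0,0,0,1],[0,0,0.8,0,0,0,1],[0,0,0,0,0,0,1],[0,0,0,0,0,0,1],[0,0,0,0,0,0,0.9]]
  ]
}}

```text
time_s: 13.55
tool_pos: [0.5355, -0.3236, 0.0374]
tcp_rot: [1.515, 2.751, 0.0]
contact_force: [-0.6, -0.7, -0.0]
finger_gap: 0.968
grasp_force: 0.0
```

>>> {"fn": "arm_command", "kwargs": {
  "increments": [
    [[0,0,0,0,0,0,0.8],[0,0,0,0,0,0,0.72],[0,0,0,0,0,0,0.68],[0,0,0,0,0,0,0.65],[0,0,0,0,0,0,0.6],[0,0,0,0,0,0,0.6]]
  ],
  "squeeze": 20
}}

```text
time_s: 14.15
tool_pos: [0.5351, -0.3233, 0.0369]
tcp_rot: [1.515, 2.752, 0.0]
contact_force: [0.4, 0.7, 2.4]
finger_gap: 0.739
grasp_force: 19.9
```

```bash
python3 - <<'E'
from h import *
s=arm.read_state(); print(s['tool_pos'],s['finger_gap'],s['grasp_force'],s['contact_force'])
E
```

```text
[ 0.53507842 -0.32325654  0.03687344] 0.7394522368804338 19.881491678752354 [0.43642698 0.65487327 2.43296196]
```

>>> {"fn": "arm_command", "kwargs": {
  "increments": [
    [[0,0,-0.5,0,0,0,0.6],[0,0,-1.5,0,0,0,0.6],[0,0,-3,0,0,0,0.6],[0,0,-4,0,0,0,0.6],[0,0,-4,0,0,0,0.6],[0,0,-4,0,0,0,0.6],[0,0,-3,0,0,0,0.6],[0,0,-2,0,0,0,0.6]]
  ]
}}

```text
time_s: 14.95
tool_pos: [0.5352, -0.3241, 0.2606]
tcp_rot: [1.514, 2.748, 0.001]
contact_force: [0.0, -0.2, -0.8]
finger_gap: 0.74
grasp_force: 19.9
```

>>> {"fn": "arm_command", "kwargs": {
  "increments": [
    [[0,0,0,0,0,7.8,0.6],[0,0,0,0,0,7.8,0.6],[0,0,0,0,0,7.8,0.6],[0,0,0,0,0,7.8,0.6],[0,0,0,0,0,7.8,0.6],[0,0,0,0,0,7.8,0.6],[0,0,0,0,0,0,0.6],[0,0,0,0,0,0,0.6]]
  ]
}}

```text
time_s: 15.75
tool_pos: [0.5348, -0.3232, 0.2571]
tcp_rot: [2.481, 1.927, 0.0]
contact_force: [-0.2, -0.0, -0.8]
finger_gap: 0.741
grasp_force: 19.9
```

```bash
python3 - <<'E'
from h import *
s=arm.read_state(); print(s['tool_pos'],s['q'].round(2),s['finger_gap'],R.from_rotvec(s['tcp_rot']).as_matrix().round(3),delta((.54,.03,.26)),delta((.682,.0985,.26),(.54,.03,.26)))
E
```

```text
[ 0.53477126 -0.32321158  0.25708506] [-0.2   0.34  0.89  1.49 -0.26  1.44  0.46] 0.741475147170472 [[ 0.247  0.969  0.   ]
 [ 0.969 -0.247 -0.   ]
 [ 0.     0.    -1.   ]] [34.35 -8.22 -0.29] [10.15 12.07  0.  ]
```

>>> {"fn": "arm_command", "kwargs": {
  "increments": [
    [[1.7,-0.4,-0.2,0,0,0,0.6],[3.5,-0.8,0,0,0,0,0.6],[3.5,-0.8,0,0,0,0,0.6],[3.5,-0.8,0,0,0,0,0.6],[3.5,-0.8,0,0,0,0,0.6],[3.5,-0.8,0,0,0,0,0.6],[3.5,-0.8,0,0,0,0,0.6],[3.5,-0.8,0,0,0,0,0.6]]
  ]
}}

```text
time_s: 16.55
tool_pos: [0.5421, -0.0533, 0.2591]
tcp_rot: [2.481, 1.927, 0.002]
contact_force: [0.7, -0.6, -1.2]
finger_gap: 0.739
grasp_force: 19.9
```

>>> {"fn": "arm_command", "kwargs": {
  "increments": [
    [[3.5,-0.8,0,0,0,0,0.6],[3.0,-0.8,0,0,0,0,0.6],[2.7,0.4,0,0,0,0,0.6],[2.5,2.5,0,0,0,0,0.6],[2.5,3.0,0,0,0,0,0.6],[2.0,3.0,0,0,0,0,0.6],[1.5,2.0,0,0,0,0,0.6],[0.5,1.0,0,0,0,0,0.6]]
  ]
}}

```text
time_s: 17.35
tool_pos: [0.6891, 0.0979, 0.2576]
tcp_rot: [2.479, 1.93, -0.001]
contact_force: [-0.4, 0.1, -0.6]
finger_gap: 0.739
grasp_force: 19.9
```

>>> {"fn": "arm_command", "kwargs": {
  "increments": [
    [[0,0,0,0,0,0,0.6],[0,0,0,0,0,0,0.6],[0,0,0,0,0,0,0.6],[0,0,0,0,0,0,0.6]]
  ]
}}

```text
time_s: 17.75
tool_pos: [0.6871, 0.0955, 0.2592]
tcp_rot: [-2.484, -1.923, -0.001]
contact_force: [0.8, 0.2, -1.2]
finger_gap: 0.74
grasp_force: 19.9
```

```bash
python3 - <<'E'
from h import *
s=arm.read_state(); print(s['tool_pos'],s['q'].round(2),s['finger_gap'],delta((.682,.0985,.115)))
c=vision.capture('scene'); P=cloud(c).reshape(-1,3)
s=P[(np.hypot(P[:,0]-s['tool_pos'][0],P[:,1]-s['tool_pos'][1])<.06)&(P[:,2]>.15)&(P[:,2]<.25)]; print(s.min(0),s.max(0),np.percentile(s[:,2],[1,5]))
E
```

```text
[0.68706506 0.09554847 0.25923209] [-0.64  0.46  0.68  1.29 -0.28  1.48 -0.24] 0.7402706487396199 [ 0.15 -0.57 14.42]
[0.67292148 0.07497739 0.22193934] [0.72194475 0.12961718 0.24999933] [0.22321034 0.22468982]
```

>>> {"fn": "arm_command", "kwargs": {
  "increments": [
    [[0.1,-0.5,2,0,0,0,0.6],[0,0,3,0,0,0,0.6],[0,0,3,0,0,0,0.6],[0,0,3,0,0,0,0.6],[0,0,1.8,0,0,0,0.6],[0,0,0.8,0,0,0,0.6],[0,0,0.2,0,0,0,0.6],[0,0,0,0,0,0,0.6]]
  ]
}}

```text
time_s: 18.6
tool_pos: [0.6835, 0.0982, 0.1216]
tcp_rot: [2.483, 1.923, 0.002]
contact_force: [-0.6, 0.8, -0.9]
finger_gap: 0.74
grasp_force: 19.9
```

>>> {"fn": "arm_command", "kwargs": {
  "increments": [
    [[0,0,0,0,0,0,0.6],[0,0,0,0,0,0,0.6],[0,0,0,0,0,0,0.6]]
  ]
}}

```text
time_s: 18.9
tool_pos: [0.6835, 0.0982, 0.1214]
tcp_rot: [2.483, 1.923, 0.002]
contact_force: [0.5, 0.4, -1.1]
finger_gap: 0.74
grasp_force: 19.9
```

>>> {"fn": "arm_command", "kwargs": {
  "increments": [
    [[0,0,0.2,0,0,0,0.6],[0,0,0.2,0,0,0,0.6],[0,0,0.1,0,0,0,0.6],[0,0,0,0,0,0,0.6],[0,0,0,0,0,0,0.6]]
  ]
}}

```text
time_s: 19.4
tool_pos: [0.683, 0.0981, 0.1155]
tcp_rot: [-2.484, -1.924, 0.0]
contact_force: [-0.3, 0.4, -1.0]
finger_gap: 0.74
grasp_force: 19.9
```

>>> {"fn": "arm_command", "kwargs": {
  "increments": [
    [[0,0,0.1,0,0,0,0.6],[0,0,0,0,0,0,0.6],[0,0,0,0,0,0,0.6]]
  ]
}}

```text
time_s: 19.7
tool_pos: [0.6832, 0.0981, 0.1149]
tcp_rot: [2.484, 1.923, 0.001]
contact_force: [-0.8, 0.4, 0.8]
finger_gap: 0.737
grasp_force: 19.9
```

>>> {"fn": "arm_command", "kwargs": {
  "increments": [
    [[0,0,0.05,0,0,0,0.6],[0,0,0,0,0,0,0.6],[0,0,0,0,0,0,0.6]]
  ]
}}

```text
time_s: 20.0
tool_pos: [0.6832, 0.0982, 0.1149]
tcp_rot: [2.484, 1.924, 0.001]
contact_force: [-1.7, -0.3, 5.1]
finger_gap: 0.74
grasp_force: 19.9
```

>>> {"fn": "arm_command", "kwargs": {
  "increments": [
    [[0,0,0,0,0,0,0.77],[0,0,0,0,0,0,0.85],[0,0,0,0,0,0,1],[0,0,0,0,0,0,1],[0,0,-1,0,0,0,1],[0,0,-3,0,0,0,1],[0,0,-4,0,0,0,1],[0,0,-4,0,0,0,1]]
  ]
}}

```text
time_s: 20.8
tool_pos: [0.6827, 0.098, 0.2358]
tcp_rot: [2.484, 1.923, -0.0]
contact_force: [-0.1, -0.4, 1.2]
finger_gap: 0.999
grasp_force: 0.0
```

```bash
python3 - <<'E'
from h import *
s=arm.read_state(); print(s['tool_pos'],s['q'].round(2))
for n in('top','scene'):
    c=vision.capture(n); P=cloud(c);print(n,'wide',circ(P,.682,.098,.042,.138,.16),'narrow',circ(P,.647,-.032,.04,.17,.195))
    q=P.reshape(-1,3); k=q[(np.hypot(q[:,0]-.548,q[:,1]-.068)<.035)&(q[:,2]>.07)&(q[:,2]<.115)]
    # fit points to knob frame
    wz=np.radians(-14.65); X=np.array([np.cos(wz),np.sin(wz),0]); Z=np.array([0,0,1.]); Y=np.cross(Z,X)
    t=np.radians(25); nn=-np.sin(t)*X+np.cos(t)*Z; u=np.cos(t)*X+np.sin(t)*Z
    O=np.array([.6823,.0985,0])-.043*X-.062*Y; D=O-.065*X+.051*Z
    L=(k-D)@np.c_[u,Y,nn]; top=L[L[:,2]>.036]
    side=L[(L[:,2]>.015)&(L[:,2]<.037)]
    print('dial',D,'top disc enc (slope,y)',cv2.minEnclosingCircle((top[:,:2]*1000).astype(np.float32)),top[:,2].max(),np.median(top[:,2]),len(top))
E
```

```text
[0.68272017 0.09801013 0.23580955] [-0.65  0.46  0.67  1.34 -0.28  1.44 -0.24]
top wide ('ls', array([682.,  95.]), 31, 'enc', array([681.,  89.]), 32, 59) narrow ('ls', array([646., -33.]), 24, 'enc', array([646., -34.]), 26, 120)
dial [0.56213055 0.06583038 0.051     ] top disc enc (slope,y) ((-1.8383312225341797, -2.335704803466797), 19.332408905029297) 0.0507606637076095 0.04400235921648152 165
scene wide ('ls', array([685.,  98.]), 31, 'enc', array([685.,  98.]), 34, 427) narrow ('ls', array([650., -31.]), 24, 'enc', array([654., -33.]), 26, 157)
dial [0.56213055 0.06583038 0.051     ] top disc enc (slope,y) ((0.4406394958496094, 0.4172811508178711), 19.93971824645996) 0.04504952831732017 0.04270821950905994 149
```

```bash
cat >> h.py <<'E'
wz=np.radians(-14.65); X=np.array([np.cos(wz),np.sin(wz),0]); Z=np.array([0,0,1.]); Y=np.cross(Z,X)
t=np.radians(25); N=-np.sin(t)*X+np.cos(t)*Z; U=np.cos(t)*X+np.sin(t)*Z
D=np.array([.5615,.065,.051])
def rep():
    s=arm.read_state(); Rm=R.from_rotvec(s['tcp_rot']).as_matrix(); L=np.c_[U,Y,N].T
    print('knobframe mm',(L@(s['tool_pos']-D)*1000).round(1),'q',s['q'].round(2),'zerr deg (about tool x,y)',np.degrees(np.cross([0,0,1],Rm.T@-N)).round(1),
     'ytool ang from slope cw',round(np.degrees(np.arctan2(-(L@Rm[:,1])[1],(L@Rm[:,1])[0])),1),'F',s['contact_force'].round(1),'T',s['ft_torque'].round(2),'Fn',round(float(s['contact_force']@N),1),'gap',s['finger_gap'],s['grasp_force'],s['time_s'])
E
python3 - <<'E'
from h import *
print(delta(D+.18*N)); rep()
E
```

```text
[ -6.29 -18.91   2.56]
knobframe mm [182.8  63.3 125.6] q [-0.65  0.45  0.68  1.33 -0.28  1.44 -0.24] zerr deg (about tool x,y) [-23.6  -0.3   0. ] ytool ang from slope cw -0.2 F [ 0.2 -0.1  0.2] T [-0.15  0.02 -0.01] Fn 0.1 gap 0.9987557158112728 0.0 20.9
```

>>> {"fn": "arm_command", "kwargs": {
  "increments": [
    [[-0.9,-2.7,0,0,0,0,1],[-0.9,-2.7,0,0,0,0,1],[-0.9,-2.7,0,0,0,0,1],[-0.9,-2.7,0,0,0,0,1],[-0.9,-2.7,0.6,0,0,0,1],[-0.9,-2.7,1,0,0,0,1],[-0.9,-2.7,1,0,0,0,1],[0,0,0,0,0,0,1]]
  ]
}}

```text
time_s: 21.7
tool_pos: [0.4804, 0.0841, 0.2068]
tcp_rot: [-2.48, -1.923, 0.003]
contact_force: [-0.4, 0.0, 1.0]
finger_gap: 0.999
grasp_force: 0.0
```

>>> {"fn": "arm_command", "kwargs": {
  "increments": [
    [[0,0,0,-5,0,0,1],[0,0,0,-5,0,0,1],[0,0,0,-5,0,0,1],[0,0,0,-5,0,0,1],[0,0,0,-5,0,0,1],[0,0,0,0,0,0,1],[0,0,0,0,0,0,1],[0,0,0,0,0,0,1]]
  ]
}}

```text
time_s: 22.5
tool_pos: [0.4855, 0.0838, 0.2097]
tcp_rot: [2.221, 1.714, 0.353]
contact_force: [0.1, -0.2, -0.9]
finger_gap: 0.997
grasp_force: 0.0
```

```bash
python3 -c "
from h import *
rep()"
```

```text
knobframe mm [ -3.9  -1.  176.9] q [-0.7  -0.3   0.25  2.15  0.39  1.   -0.88] zerr deg (about tool x,y) [-2.  -0.2  0. ] ytool ang from slope cw 0.1 F [ 0.1 -0.2 -0.9] T [0.04 0.49 0.08] Fn -0.8 gap 0.9970623919347394 0.0 22.5
```

>>> {"fn": "arm_command", "kwargs": {
  "increments": [
    [[0,0,2,0,0,0,1],[0,0,2,0,0,0,1],[0,0,2,0,0,0,1],[0,0,2,0,0,0,1],[0,0,1,0,0,0,1],[0,0,0,0,0,0,1],[0,0,0,0,0,0,1],[0,0,0,0,0,0,1]]
  ]
}}

```text
time_s: 23.3
tool_pos: [0.5192, 0.0767, 0.1275]
tcp_rot: [2.217, 1.716, 0.356]
contact_force: [0.1, 0.2, -0.2]
finger_gap: 0.996
grasp_force: 0.0
```

```bash
python3 -c "
from h import *
rep()"
```

```text
knobframe mm [-7.4  0.6 87.9] q [-0.69 -0.14  0.31  2.2   0.39  0.77 -0.86] zerr deg (about tool x,y) [-1.9 -0.3  0. ] ytool ang from slope cw -0.1 F [ 0.1  0.2 -0.2] T [-0.    0.51  0.01] Fn -0.2 gap 0.9960770765805419 0.0 23.3
```

>>> {"fn": "arm_command", "kwargs": {
  "increments": [
    [[0,0.7,0,-1.9,-0.3,0,1],[0,0,0,0,0,-8.5,1],[0,0,0,0,0,-8.5,1],[0,0,0,0,0,-8.5,1],[0,0,0,0,0,-8.5,1],[0,0,0,0,0,-8.5,1],[0,0,0,0,0,-8.5,1],[0,0,0,0,0,-8.5,1]]
  ]
}}

```text
time_s: 24.1
tool_pos: [0.5253, 0.0748, 0.1303]
tcp_rot: [1.031, 2.504, 0.081]
contact_force: [-0.1, -0.4, -0.7]
finger_gap: 0.999
grasp_force: 0.0
```

>>> {"fn": "arm_command", "kwargs": {
  "increments": [
    [[0,0,0,0,0,-8.5,1],[0,0,0,0,0,-8.5,1],[0,0,0,0,0,-8.5,1],[0,0,0,0,0,-8.5,1],[0,0,0,0,0,-8.5,1],[0,0,0,0,0,0,1],[0,0,0,0,0,0,1],[0,0,0,0,0,0,1]]
  ]
}}

```text
time_s: 24.9
tool_pos: [0.525, 0.0746, 0.1296]
tcp_rot: [0.065, 2.713, -0.139]
contact_force: [0.1, -0.8, 0.5]
finger_gap: 1.004
grasp_force: 0.0
```

```bash
python3 -c "
from h import *
rep(); print(delta(D+.05*N), delta(D+.018*N))"
```

```text
knobframe mm [-1.   0.1 87.2] q [-0.85 -0.16  0.45  2.22  0.48  0.77  0.84] zerr deg (about tool x,y) [-0. -0.  0.] ytool ang from slope cw -101.9 F [ 0.1 -0.8  0.5] T [0.13 0.5  0.01] Fn 0.3 gap 1.004098075740699 0.0 24.9
[-0.1  -0.03  3.72] [-0.1  -0.03  6.92]
```

>>> {"fn": "arm_command", "kwargs": {
  "increments": [
    [[-0.1,0,2,0,0,0,1],[0,0,2,0,0,0,1],[0,0,1.5,0,0,0,1],[0,0,1,0,0,0,1],[0,0,0.4,0,0,0,1],[0,0,0,0,0,0,1],[0,0,0,0,0,0,1],[0,0,0,0,0,0,0.9]]
  ]
}}

```text
time_s: 25.7
tool_pos: [0.5542, 0.0674, 0.0677]
tcp_rot: [0.062, 2.713, -0.139]
contact_force: [-0.3, -0.8, -0.2]
finger_gap: 0.961
grasp_force: 0.0
```

```bash
python3 -c "
from h import *
rep()"
```

```text
knobframe mm [ 0.1  0.5 18.4] q [-0.83  0.01  0.51  2.22  0.42  0.58  0.89] zerr deg (about tool x,y) [-0. -0.  0.] ytool ang from slope cw -102.1 F [-0.3 -0.8 -0.2] T [ 0.18  0.5  -0.05] Fn -0.2 gap 0.9611202964094347 0.0 25.7
```

>>> {"fn": "arm_command", "kwargs": {
  "increments": [
    [[0,0,0,0,0,0,0.8],[0,0,0,0,0,0,0.65],[0,0,0,0,0,0,0.5],[0,0,0,0,0,0,0.42],[0,0,0,0,0,0,0.3],[0,0,0,0,0,0,0.3],[0,0,0,0,0,0,0.3]]
  ],
  "squeeze": 60
}}

```text
time_s: 26.4
tool_pos: [0.5539, 0.0672, 0.067]
tcp_rot: [0.061, 2.714, -0.14]
contact_force: [-0.7, 1.5, -0.2]
finger_gap: 0.4
grasp_force: 60.0
```

```bash
python3 -c "
from h import *
rep()"
```

```text
knobframe mm [-0.4  0.2 17.9] q [-0.83  0.01  0.51  2.22  0.42  0.58  0.89] zerr deg (about tool x,y) [-0.1 -0.1  0. ] ytool ang from slope cw -102.1 F [-0.7  1.5 -0.2] T [0.18 0.52 0.  ] Fn 0.3 gap 0.3997593432359256 59.99857820570469 26.4
```

>>> {"fn": "arm_command", "kwargs": {
  "increments": [
    [[0,0,0.2,0,0,0,0.3],[0,0,0.2,0,0,0,0.3],[0,0,0.2,0,0,0,0.3],[0,0,0.1,0,0,0,0.3],[0,0,0,0,0,0,0.3],[0,0,0,0,0,0,0.3],[0,0,0,0,0,0,0.3]]
  ]
}}

```text
time_s: 27.1
tool_pos: [0.5566, 0.0665, 0.0614]
tcp_rot: [0.062, 2.715, -0.14]
contact_force: [-8.6, 0.1, 11.8]
finger_gap: 0.398
grasp_force: 60.0
```

```bash
python3 -c "
from h import *
rep()"
```

```text
knobframe mm [-0.3  0.2 11.6] q [-0.83  0.03  0.52  2.22  0.41  0.56  0.9 ] zerr deg (about tool x,y) [-0.1 -0.1  0. ] ytool ang from slope cw -102.1 F [-8.6  0.1 11.8] T [-0.06  1.27 -0.18] Fn 14.2 gap 0.3977588637101285 59.99586973339319 27.1
```

>>> {"fn": "arm_command", "kwargs": {
  "increments": [
    [[0,0,0.07,0,0,0,0.3],[0,0,0,0,0,5,0.3],[0,0,0,0,0,5,0.3],[0,0,0,0,0,5,0.3],[0,0,0,0,0,5,0.3],[0,0,0,0,0,5,0.3],[0,0,0,0,0,0,0.3],[0,0,0,0,0,0,0.3]]
  ]
}}

```text
time_s: 27.9
tool_pos: [0.5568, 0.0661, 0.0608]
tcp_rot: [0.647, 2.628, -0.011]
contact_force: [-12.1, -0.5, 18.8]
finger_gap: 0.397
grasp_force: 60.0
```

```bash
python3 -c "
from h import *
rep()
s=arm.read_state();print('torque on axis about N at tcp', s['ft_torque']@N)
c=vision.capture('scene'); cv2.imwrite('pics/k1.png',cv2.resize(c['frame'][215:325,280:420],(760,600),interpolation=2)[...,::-1])"
```

```text
knobframe mm [-0.3 -0.1 10.9] q [-0.84  0.03  0.53  2.22  0.41  0.56  0.46] zerr deg (about tool x,y) [-0.1 -0.1  0. ] ytool ang from slope cw -77.0 F [-12.1  -0.5  18.8] T [-0.5   1.27 -0.41] Fn 21.9 gap 0.39677611858908496 59.99166936613619 27.9
torque on axis about N at tcp -0.03401927107909938
```

View pics/k1.png

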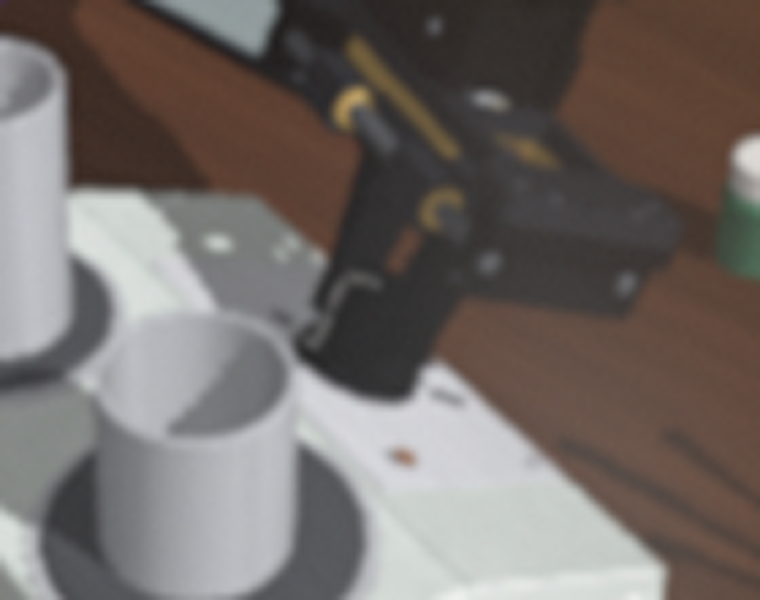

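Both pots stand upright on their plates. The knob's white line at (320,330) is turning with the fingers, so I'll continue.

>>> {"fn": "arm_command", "kwargs": {
  "increments": [
    [[0,0,0,0,0,7,0.3],[0,0,0,0,0,7,0.3],[0,0,0,0,0,7,0.3],[0,0,0,0,0,7,0.3],[0,0,0,0,0,7,0.3],[0,0,0,0,0,7,0.3],[0,0,0,0,0,0,0.3],[0,0,0,0,0,0,0.3]]
  ]
}}

```text
time_s: 28.75
tool_pos: [0.5566, 0.0658, 0.0605]
tcp_rot: [1.557, 2.237, 0.205]
contact_force: [-9.0, -1.5, 10.5]
finger_gap: 0.397
grasp_force: 60.0
```

```bash
python3 -c "
from h import *
rep()
s=arm.read_state();print(s['ft_torque']@N)"
```

```text
knobframe mm [-0.5 -0.4 10.7] q [-0.86  0.03  0.55  2.22  0.41  0.56 -0.27] zerr deg (about tool x,y) [-0.2  0.   0. ] ytool ang from slope cw -35.0 F [-9.  -1.5 10.5] T [-0.37  1.24 -0.41] Fn 13.0 gap 0.397082399199668 59.99801740050316 28.75
-0.08697003100057904
```

>>> {"fn": "arm_command", "kwargs": {
  "increments": [
    [[0,0,-0.2,0,0,7,0.3],[0,0,-0.2,0,0,7,0.3],[0,0,-0.2,0,0,7,0.3],[0,0,0,0,0,7,0.3],[0,0,0,0,0,7,0.3],[0,0,0,0,0,7,0.3],[0,0,0,0,0,0,0.3]]
  ]
}}

```text
time_s: 29.45
tool_pos: [0.5538, 0.0664, 0.0655]
tcp_rot: [2.306, 1.563, 0.401]
contact_force: [-8.6, -1.2, 10.2]
finger_gap: 0.401
grasp_force: 60.0
```

>>> {"fn": "arm_command", "kwargs": {
  "increments": [
    [[0,0,0,0,0,7,0.3],[0,0,0,0,0,7,0.3],[0,0,0,0,0,7,0.3],[0,0,0,0,0,7,0.3],[0,0,0,0,0,7,0.3],[0,0,0,0,0,0,0.3],[0,0,0,0,0,0,0.3],[0,0,0,0,0,0,0.3]]
  ]
}}

```text
time_s: 30.25
tool_pos: [0.5551, 0.0669, 0.0658]
tcp_rot: [2.743, 0.824, 0.542]
contact_force: [1.4, 1.6, 0.7]
finger_gap: 0.401
grasp_force: 59.6
```

```bash
python3 -c "
from h import *
rep()
s=arm.read_state();print(s['ft_torque']@N)
c=vision.capture('scene'); d=vision.capture('top')
cv2.imwrite('pics/k2.png',np.hstack([cv2.resize(c['frame'][225:315,300:400],(400,360),interpolation=2),cv2.resize(d['frame'][195:265,255:335],(400,360),interpolation=2)])[...,::-1])"
```

```text
knobframe mm [ 0.2  0.2 16.2] q [-0.88  0.02  0.57  2.23  0.42  0.57 -1.62] zerr deg (about tool x,y) [ 0.  0. -0.] ytool ang from slope cw 41.9 F [1.4 1.6 0.7] T [-0.16 -0.21 -0.76] Fn 0.2 gap 0.4009934353593696 59.58202425856143 30.25
-0.6481786824774651
```

View pics/k2.png

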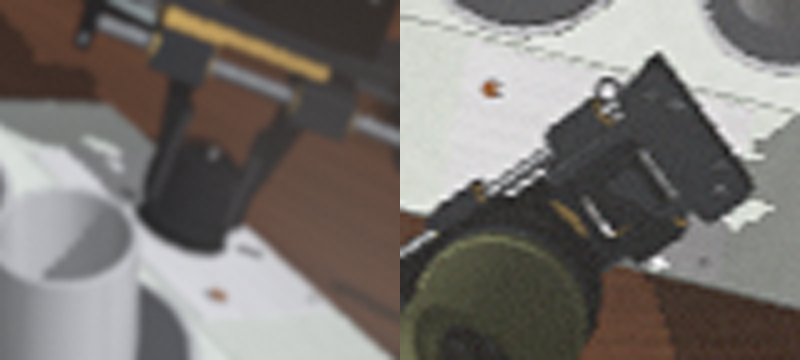

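The scene crop shows the knob top with its white mark at (213,152), facing the far side. I'll release, back off along the axis and check.

>>> {"fn": "arm_command", "kwargs": {
  "increments": [
    [[0,0,0,0,0,0,0.6],[0,0,0,0,0,0,0.8],[0,0,0,0,0,0,1],[0,0,0,0,0,0,1],[0,0,-2,0,0,0,1],[0,0,-3,0,0,0,1],[0,0,-3,0,0,0,1],[0,0,0,0,0,0,1]]
  ]
}}

```text
time_s: 31.15
tool_pos: [0.5233, 0.0772, 0.1417]
tcp_rot: [2.744, 0.825, 0.55]
contact_force: [0.7, 0.8, 0.2]
finger_gap: 0.975
grasp_force: 0.0
```

>>> {"fn": "arm_command", "kwargs": {
  "increments": [
    [[0,0,-3,0,0,0,1],[0,0,-3,0,0,0,1],[0,0,-2,0,0,0,1],[-4,-3,0,0,0,0,1],[-4,-3,0,0,0,0,1],[-4,-3,0,0,0,0,1],[0,0,0,0,0,0,1],[0,0,0,0,0,0,1]]
  ]
}}

```text
time_s: 31.95
tool_pos: [0.445, 0.0989, 0.1606]
tcp_rot: [2.739, 0.825, 0.499]
contact_force: [1.1, 0.3, -0.2]
finger_gap: 0.995
grasp_force: 0.0
```

```bash
python3 -c "
from h import *
rep(); print(arm.read_state()['tool_pos'])
c=vision.capture('scene'); d=vision.capture('top')
np.save('kt.npy',d,allow_pickle=True);np.save('ks.npy',c,allow_pickle=True)
cv2.imwrite('pics/k3.png',np.hstack([cv2.resize(c['frame'][225:315,300:400],(400,360),interpolation=2),cv2.resize(d['frame'][195:265,255:335],(400,360),interpolation=2)])[...,::-1])"
```

```text
knobframe mm [-63.6   3.3 150.6] q [-0.17 -0.3  -0.3   2.26  0.27  0.88 -1.6 ] zerr deg (about tool x,y) [ 0.2  1.7 -0. ] ytool ang from slope cw 41.5 F [ 1.1  0.3 -0.2] T [0.09 0.55 0.03] Fn -0.6 gap 0.9954760547454293 0.0 31.95
[0.44495306 0.09889512 0.16060886]
```

View pics/k3.png

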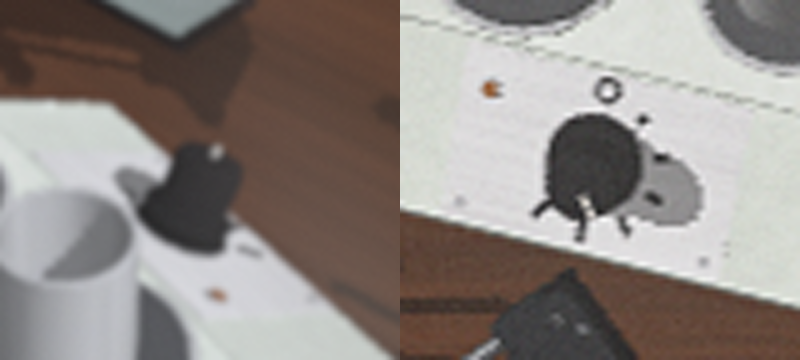

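The right crop shows the pointer at about (585,205), with bar 4 at (625,226) and bar 5 at (580,230). The knob top is raised, so I need to correct for parallax.

```bash
python3 -c "
from h import *
for n,b in (('kt',(195,265,255,335)),('ks',(225,300,325,370))):
    c=np.load(n+'.npy',allow_pickle=True).item(); P=cloud(c); L=(P-D)@np.c_[U,Y,N]*1000
    g=c['frame'].max(-1).astype(int)
    # cast rays onto the knob-top plane
    v,u=np.mgrid[b[0]:b[1],b[2]:b[3]]
    for h in (43,):
        o=c['pose'][:3,3]; dirs=np.stack([ray(c,a,bb)[1] for a,bb in zip(u.ravel(),v.ravel())])
        t=((D+h/1000*N-o)@N)/(dirs@N); q=(o+dirs*t[:,None]-D)@np.c_[U,Y,N]*1000
        r=np.hypot(q[:,0],q[:,1]); gi=g[b[0]:b[1],b[2]:b[3]].ravel(); k=r<18
        dark=np.median(gi[k]); w=k&(gi>dark+50); 
        for i in np.where(w)[0]: print(n,q[i,:2].round(1),gi[i],round(np.degrees(np.arctan2(-q[i,1],q[i,0]))%360))
    kn=(np.abs(L[...,0])<12)&(np.abs(L[...,1])<12)&(L[...,2]>30); print('height',np.median(L[kn][:,2]))
"
```

```text
kt [ 2.3 16.9] 113 278
kt [-6.3 -2.8] 149 156
kt [-5.6 -5.3] 119 137
kt [-8.9 -3.3] 176 160
kt [-8.2 -5.8] 217 145
kt [-10.8  -6.3] 144 150
kt [-10.2  -8.8] 115 139
kt [-13.4  -6.8] 172 153
kt [-12.8  -9.3] 210 144
kt [-16.   -7.3] 128 156
height 514.5450808464907
ks [ -9.5 -10.1] 139 133
ks [-12.4 -10.1] 153 141
ks [-6.2 -6.1] 138 136
ks [-9.1 -6.2] 144 146
ks [-12.   -6.2] 113 153
height 258.8933560853356
```

```bash
python3 -c "
from h import *
for n in('top','scene'):
    c=vision.capture(n); P=cloud(c); L=(P-D)@np.c_[U,Y,N]*1000
    k=(np.hypot(L[...,0],L[...,1])<13)&(L[...,2]>30)&(L[...,2]<60)
    print(n,'knob',np.median(L[k][:,2]),'wide',circ(P,.682,.098,.042,.138,.16),'narrow',circ(P,.647,-.032,.04,.17,.195))
print(job.job_done())"
```

```text
top knob 43.89453793088141 wide ('ls', array([682.,  96.]), 31, 'enc', array([682.,  96.]), 33, 145) narrow ('ls', array([646., -33.]), 24, 'enc', array([646., -33.]), 26, 122)
scene knob 43.11548182370321 wide ('ls', array([685.,  98.]), 31, 'enc', array([685.,  98.]), 34, 425) narrow ('ls', array([649., -31.]), 24, 'enc', array([649., -31.]), 27, 338)
the job is handed in; nothing more can be done
None
```

I handed the job in at about 32 s: both pots stand upright on their own plates, and the knob is at setting 4 (pointer measured at about 144°) and sprung back out.

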